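# Pack the blue press tool's parts into its kit tray

### The arm

A 6-joint arm with a two-finger parallel gripper is mounted at the origin on the work surface. World frame = base frame: x ahead of the robot, y to its left, z up, the work surface at z = 0. Lengths are in m, angles in rad, forces in N, time in s.
With the tool pointing down it reaches from about 0.375 to 0.9 m from the base axis. Payload 3.1 kg.
Tool frame: the origin (TCP) lies at the very end of the fingers, on their centre line; the grasp point (between the pads) lies 19 mm behind it; z points along the fingers, x is the direction in which the jaws open and shut, and the axes are right-handed (so a half turn about z gives the same grasp; the last joint's range is limited). The gripper opens to 85 mm and grips with 20 to 120 N. Pads are 22 mm wide; open, the fingers measure 114 mm over their backs; the gripper's body (76 mm by 85 mm) begins 54 mm behind the grasp point. The pads swing forward as they close: fully open they stand 13 mm farther back than shut.
Start: joints at [-1.351, 0.527, 1.433, -0, 1.181, -0.178], TCP at [0.243, -0.576, 0.231] pointing down, gripper open.
Joint ranges: [-3.08, 3.08], [-0.75, 2.2], [0.22, 2.44], [-1.43, 4.57], [0, 2.65], [-2.85, 2.85]. Speed limits (rad/s): [2.79, 2.79, 3.14, 3.14, 3.14, 3.14].

### API

Orientations are given as [roll, pitch, yaw] about the fixed x, y, z axes, in that order (R = Rz(yaw) Ry(pitch) Rx(roll)).
In Python, from cell import env gives the robot as it stands.
- The arm moves only by the tool apply_moves, never from a script. Its argument "motion" is a list of rows, each a list of 3 entries, a list of its own where there are three numbers: the shift along the tool's x, y, z in cm, then the turn about the tool's z in rad, then the closure in counts, from 0 (fully open) to 255 (shut). In form: [[[dx, dy, dz], spin, grip], ...]. A call has 1 to 12 rows; each row shifts and turns the commanded pose from where the row before left it, along the tool's axes as they then stand; what a row does not reach is not made up. A row lasts 1/12 s, in which the tool goes at most 41.7 mm and 7.16 degrees, less where a joint would pass 70% of its speed; a pose out of reach is approached as far as the arm can. A call is refused whole if a number of a shift passes 4.17 or a number of a turn 0.125, either way. A call with a gripper value outside its range is refused whole. The fingers move at their own pace and stop on an object; "force" is the grip in N (left out, the last holds). Time passes only in rows, so rows that do not move let the fingers close. It gives the time, the measured TCP pose, the force and the opening at its end, in the units of the state.
- env.observe(): the state, without advancing time (a new reading comes with each control period).
- env.grab_frame(name): name is "scene" or "top"; returns (picture, depth): 480x640x3 uint8, red, green, blue; 480x640 float32, m along the optical axis (not along the pixel's ray), 0 where there is no reading.
- env.get_calibration(name): a dict with "vfov" (degrees; the focal length in pixels is half the picture's height over the tangent of half this angle, whatever the lens; pixels are square), "cx", "cy" (the principal point, pixels), "dist_coeffs" ([k1, k2, p1, p2, k3] as OpenCV has them; the pictures are not rectified), "T" (4x4, takes a point from camera to world coordinates). Camera axes: x right, y up, looking along -z (the intrinsics and any distortion apply to the point x, -y, -z); pixel columns grow to the right and rows downward; lengths in m; the calibration is good to about 2 mm. A picture is of the moment at which its call begins. get_calibration takes no time and is no camera call.
- env.sign_off(): hands the job in, once; it reports no verdict.
The state is a dict: "t": time; "joint_positions": joint angles; "dq": joint speeds; "joint_torque": joint torques, N m; "tcp_pos": TCP position; "ee_rot": TCP orientation; "force": force on the tool from outside, world axes, zero at the start; "wrist_torque": the same for the moment, N m; "finger_gap": finger opening in m.
Only numpy, scipy, OpenCV 4.12 (cv2) and the standard library are available. Lean on these libraries where they do the work, as an engineer would, in place of code of your own. Each camera call takes 0.05 s, during which the arm holds its last target. There are 200 camera calls.

### The job

The blue tool is going back to the store: pack its four blue-painted parts (die ring, punch, square die block and clamp strap) into the green tray, each sitting flat on the floor of the pocket that has its shape. Set each part down without dropping it, and leave the look-alike ring and punch with yellow paint standing where they are.

Things in the scene. Friction and masses are not known exactly. Their poses are not given: they have to be found in the camera images.
- die_ring: Steel die ring with a BLUE painted top rim: outside diameter 62 mm, bore 26 mm, 36 mm high, up to 0.85 kg, standing flat on the bench. Origin: centre of its underside, z up. Goes into the large round pocket.
- punch: Stepped steel punch with a BLUE painted foot flange, standing upright on the flange: flange 40 mm across and 12 mm high, above it a shank of 26 mm diameter up to 50 mm, a thinner nose (18 mm) to 64 mm, up to 0.38 kg. Origin: centre of its underside, z up. Goes upright into the small round pocket.
- die_block: Square steel die block, 48 x 48 mm and 34 mm high, with a 20 mm round bore down through the middle and BLUE painted bands along its two x sides, up to 0.63 kg, lying flat. Origin: centre of its underside, x and y square to its sides, z up. Goes into the square pocket.
- clamp_strap: Steel clamp strap lying flat, a bar 76 mm long (x) and 26 mm wide (y), with both ends painted BLUE and a long slot through it; 28 mm high from x = -38 to +24 mm, with a step down to a nose 16 mm high from +24 to +38 mm; up to 0.45 kg. Origin: centre of its underside, z up. Goes lengthwise into the long pocket, either way round.
- other_ring: Look-alike that does not belong: a die ring of the very same size as the blue one but with a YELLOW painted top rim. Origin: centre of its underside. Leave it where it stands.
- other_punch: Look-alike that does not belong: a punch of the very same size as the blue one but with a YELLOW painted foot flange. Origin: centre of its underside. Leave it where it stands.
- ring_pocket: Place of the die ring: the LARGE ROUND pocket, 82 mm across. In a black plastic insert 100 x 100 x 20 mm, one of four fixed two by two (any order, 104 mm apart) in a green steel tray 220 x 220 x 24 mm, which may stand turned. Origin: centre of the insert underside, 4 mm above the bench, below the pocket centre; white pocket floor 8 mm, insert top 20 mm above it. x, y along the insert sides.
- punch_pocket: Place of the punch: the SMALL ROUND pocket, 60 mm across. In a black plastic insert 100 x 100 x 20 mm, one of four fixed two by two (any order, 104 mm apart) in a green steel tray 220 x 220 x 24 mm, which may stand turned. Origin: centre of the insert underside, 4 mm above the bench, below the pocket centre; white pocket floor 8 mm, insert top 20 mm above it. x, y along the insert sides.
- block_pocket: Place of the die block: the SQUARE pocket, 68 mm. In a black plastic insert 100 x 100 x 20 mm, one of four fixed two by two (any order, 104 mm apart) in a green steel tray 220 x 220 x 24 mm, which may stand turned. Origin: centre of the insert underside, 4 mm above the bench, below the pocket centre; white pocket floor 8 mm, insert top 20 mm above it. x, y along the insert sides.
- strap_pocket: Place of the clamp strap: the LONG pocket, 94 mm (x) by 46 mm (y). In a black plastic insert 100 x 100 x 20 mm, one of four fixed two by two (any order, 104 mm apart) in a green steel tray 220 x 220 x 24 mm, which may stand turned. Origin: centre of the insert underside, 4 mm above the bench, below the pocket centre; white pocket floor 8 mm, insert top 20 mm above it. x, y along the insert sides.
Not all that is in view belongs to the job. Leave any brown look-alike of the other_punch alone. What is shaped like the punch but turquoise is not meant.

How it is judged:
At the end, for the whole second after the job is handed in: Each blue part rests, let go, in its own pocket: centre within 15 mm (ring, punch) or 18 mm (block, strap) of the pocket centre, underside within 4 mm of its floor, upright within 0.12 rad; each yellow look-alike stands upright within 20 mm of its start (horizontal distance between die_ring and ring_pocket below 0.015 m and z of die_ring in the frame of ring_pocket between 0.004 and 0.012 m and angle between each of die_ring, punch, die_block, clamp_strap's own z axis and vertical below 0.12 rad and linear speed of each of die_ring, punch, die_block, clamp_strap below 0.02 m/s and horizontal distance between punch and punch_pocket below 0.015 m and z of punch in the frame of punch_pocket between 0.004 and 0.012 m and horizontal distance between die_block and block_pocket below 0.018 m and z of die_block in the frame of block_pocket between 0.004 and 0.012 m and horizontal distance between clamp_strap and strap_pocket below 0.018 m and z of clamp_strap in the frame of strap_pocket between 0.004 and 0.012 m and distance of each of other_ring, other_punch from where it was at the start of the episode below 0.02 m and angle between each of other_ring, other_punch's own z axis and vertical below 0.3 rad); the robot touches nothing.
It fails at once if a yellow-marked look-alike is shifted by more than 20 mm or knocked over (distance of any of other_ring, other_punch from where it was at the start of the episode above 0.02 m or angle between any of other_ring, other_punch's own z axis and vertical above 0.3 rad).
It fails at once if a blue-marked part is dropped or thrown (faster than 0.7 m/s with no finger on it, a fall of about 25 mm) ((linear speed of die_ring above 0.7 m/s and contact force between the fingers and die_ring below 0.1 N) or (linear speed of punch above 0.7 m/s and contact force between the fingers and punch below 0.1 N) or (linear speed of die_block above 0.7 m/s and contact force between the fingers and die_block below 0.1 N) or (linear speed of clamp_strap above 0.7 m/s and contact force between the fingers and clamp_strap below 0.1 N)).
It also fails if it takes over 109 s, if anything falls off the work surface, if the arm or the gripper's body presses on something with over 40 N, if the wrist force passes 120 N, or if a joint passes its speed limit or range.

## Working session

There is one attempt and no reset: what is moved stays moved. The work goes in short steps, Python scripts to look and compute and a tool call to move; the robot and the scene stay as the last step left them, time stands still between calls to the robot, and variables do not carry over. Pictures are saved under pics/ and viewed, about 12 in all and at most 16, crops included, and the job is handed in when it is done.

Besides the shell and the picture viewer there is one more tool, called after "Call:" in YAML: its name, and indented under it one key for each argument. apply_moves: Moves the arm, as the interface text tells. Its arguments: {"type":"object","properties":{"motion":{"type":"array","items":{"type":"array"}},"force":{"type":"number"}},"required":["motion"]}

```bash
mkdir -p pics; python3 - <<'E'
from cell import env
import cv2,numpy as np
print(env.observe())
for n in("top","scene"):
    p,d=env.grab_frame(n); cv2.imwrite(f"pics/{n}0.png",p[...,::-1]); np.savez(f"pics/{n}0.npz",p=p,d=d)
    c=env.get_calibration(n); print(n,c)
E
```

```text
{'t': 0.0, 'joint_positions': array([-1.35049388e+00,  5.28453437e-01,  1.43391299e+00, -2.03500470e-05,
        1.18138032e+00, -1.78534615e-01]), 'dq': array([-0.00142286, -0.00067754, -0.00046748,  0.00083758, -0.00130194,
        0.0006231 ]), 'joint_torque': array([ 1.18756234e-04, -4.42347980e+01, -1.78027618e+01, -2.05783786e-04,
        8.42753565e-03,  3.03657941e-06]), 'tcp_pos': array([ 0.24255968, -0.57523429,  0.23033803]), 'ee_rot': array([-3.14122862e+00,  2.12319621e-03, -1.17195113e+00]), 'force': array([-0.05209673,  0.31383699,  0.54929524]), 'wrist_torque': array([-0.00193387,  0.01181169,  0.01145107]), 'finger_gap': 0.0853616824608458}
top {'vfov': 52.772519325639536, 'cx': 319.31841627965105, 'cy': 232.52069619066057, 'dist_coeffs': array([-0.11560621,  0.        ,  0.        ,  0.        ,  0.        ]), 'T': array([[ 0.00128555,  0.99394674, -0.10985545,  0.40647447],
       [-0.99997595,  0.00202643,  0.00663275, -0.03971618],
       [ 0.00681521,  0.10984428,  0.99392544,  1.16742261],
       [ 0.        ,  0.        ,  0.        ,  1.        ]])}
scene {'vfov': 56.22586441019257, 'cx': 316.7104851714628, 'cy': 235.18504698500197, 'dist_coeffs': array([-0.06650708,  0.        ,  0.        ,  0.        ,  0.        ]), 'T': array([[ 0.7337988 , -0.54596601,  0.40430242,  0.87202723],
       [ 0.67920678,  0.57665254, -0.45403744, -0.44810122],
       [ 0.01474699,  0.60777707,  0.79397075,  0.74939587],
       [ 0.        ,  0.        ,  0.        ,  1.        ]])}
```

View pics/top0.png

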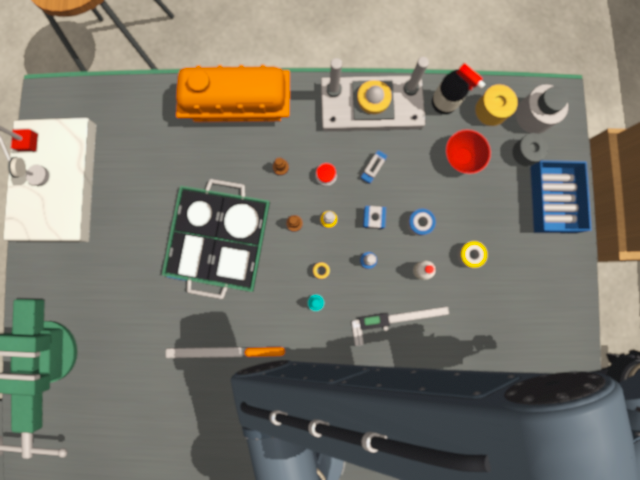

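View pics/scene0.png

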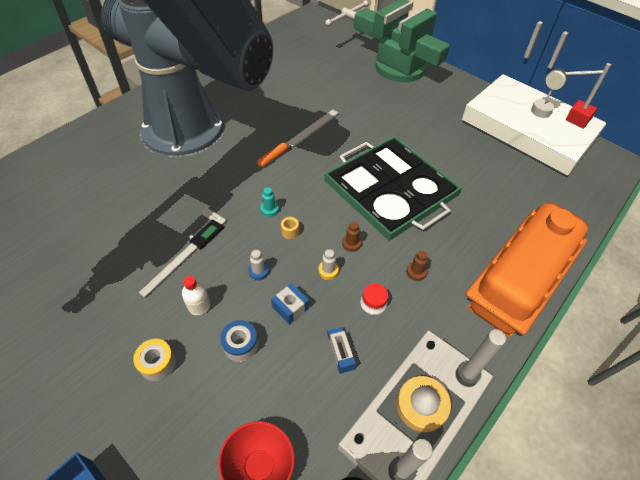

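```bash
cat > h.py <<'E'
import numpy as np,cv2
from cell import env
def K(c):
    f=240/np.tan(np.radians(c["vfov"]/2)); return np.array([[f,0,c["cx"]],[0,f,c["cy"]],[0,0,1]])
def rays(c,uv):
    n=cv2.undistortPoints(np.float64(uv).reshape(-1,1,2),K(c),c["dist_coeffs"])[:,0]
    return np.c_[n[:,0],-n[:,1],-np.ones(len(n))]
def plane(c,uv,z):
    T=c["T"]; r=rays(c,uv)@T[:3,:3].T; s=(z-T[2,3])/r[:,2]; return (T[:3,3]+r*s[:,None])
def cloud(c,d):
    v,u=np.mgrid[:480,:640]; r=rays(c,np.c_[u.ravel(),v.ravel()])*d.reshape(-1,1)
    return (r@c["T"][:3,:3].T+c["T"][:3,3]).reshape(480,640,3)
def masks(p):
    h=cv2.cvtColor(p,cv2.COLOR_RGB2HSV); i=lambda a,b:cv2.inRange(h,a,b)
    return dict(blue=i((100,120,60),(125,255,255)),yel=i((20,150,120),(32,255,255)),white=i((0,0,200),(180,40,255)))
E
python3 - <<'E'
from h import *
for n in("top","scene"):
    q=np.load(f"pics/{n}0.npz"); p,d=q["p"],q["d"]; c=env.get_calibration(n); P=cloud(c,d)
    print(n,"bench z med",np.median(P[300:320,300:340,2]) if n=="top" else '')
    for k,m in masks(p).items():
        N,L,S,C=cv2.connectedComponentsWithStats(m)
        for i in range(1,N):
            if S[i,4]<12: continue
            Q=P[L==i]; 
            z=np.percentile(Q[:,2],[10,50,95])
            if not(.25<np.median(Q[:,0])<.9 and abs(np.median(Q[:,1]))<.5) or z[1]>.06: continue
            zp={'white':.012,'yel':.036,'blue':.034}[k]
            cs,_=cv2.findContours(np.uint8(L==i),0,1); ct=max(cs,key=len)[:,0]
            W=plane(c,ct,zp)[:,:2]*1000; 
            r=cv2.minAreaRect(np.float32(W)); e=cv2.minEnclosingCircle(np.float32(W))
            print(k,S[i,4],C[i].round(),"z",(z*1000).round(),"med",(np.median(Q,0)*1000).round(),"rect",np.round(r[0]),np.round(r[1]),round(r[2]),"circ",np.round(e[0]),round(e[1]))
    # boxes by height
    m=np.uint8((P[...,2]>.008)&(P[...,2]<.1)&(P[...,0]>.3)&(P[...,0]<.8)&(abs(P[...,1])<.45)&(d>0))
    N,L,S,C=cv2.connectedComponentsWithStats(m)
    for i in range(1,N):
        if S[i,4]<60: continue
        Q=P[L==i]*1000; zt=np.percentile(Q[:,2],97); t=Q[Q[:,2]>zt-5]
        r=cv2.minAreaRect(np.float32(t[:,:2])); print("hgt",S[i,4],C[i].round(),"top",round(zt),np.round(r[0]),np.round(r[1]),round(r[2],1))
E
```

```text
top bench z med 0.0016495308157848942
blue 32 [381. 154.] z [28. 30. 34.] med [ 724. -197.   30.] rect [ 722. -197.] [23.  8.] 56 circ [ 722. -196.] 11
blue 65 [366. 178.] z [ 8. 18. 22.] med [ 668. -161.   18.] rect [ 664. -159.] [25. 15.] 59 circ [ 666. -160.] 13
blue 88 [366. 216.] z [15. 35. 40.] med [ 570. -157.   35.] rect [ 571. -157.] [10. 48.] 86 circ [ 571. -157.] 24
blue 55 [383. 218.] z [34. 37. 39.] med [ 566. -198.   37.] rect [ 568. -199.] [ 7. 46.] 85 circ [ 568. -198.] 23
blue 199 [421. 222.] z [35. 38. 41.] med [ 557. -286.   38.] rect [ 559. -292.] [58. 60.] 89 circ [ 559. -291.] 31
blue 57 [365. 262.] z [10. 13. 17.] med [ 461. -154.   13.] rect [ 464. -156.] [36. 23.] 26 circ [ 467. -161.] 18
yel 109 [327. 222.] z [ 4. 13. 19.] med [557. -64.  13.] rect [561. -67.] [39. 33.] 70 circ [564. -68.] 20
yel 298 [473. 254.] z [30. 37. 41.] med [ 481. -411.   37.] rect [ 481. -414.] [66. 62.] 90 circ [ 481. -414.] 33
yel 122 [320. 270.] z [ 2. 31. 34.] med [445. -49.  31.] rect [444. -50.] [33. 35.] 0 circ [443. -50.] 18
white 1888 [369. 107.] z [33. 36. 39.] med [ 832. 
[... 5324 characters left out ...]
p 12 [ 325. -180.] [33. 73.] 7.9
hgt 383 [352. 237.] top 64 [557.  12.] [16. 19.] 40.6
hgt 414 [257. 265.] top 64 [ 469. -166.] [17. 18.] 32.9
hgt 408 [328. 265.] top 64 [568. -71.] [15. 18.] 42.0
hgt 420 [418. 266.] top 64 [698.  47.] [17. 18.] 5.2
hgt 782 [195. 296.] top 93 [ 444. -294.] [20. 19.] 44.7
hgt 847 [290. 302.] top 36 [ 571. -180.] [50. 49.] 86.3
hgt 577 [374. 297.] top 36 [677. -65.] [44. 44.] 41.0
hgt 1124 [239. 340.] top 39 [ 559. -292.] [61. 62.] 4.1
hgt 651 [341. 349.] top 30 [ 701. -184.] [27. 64.] 57.6
hgt 620 [393. 377.] top 36 [ 795. -181.] [ 12. 247.] 0.4
hgt 1253 [154. 359.] top 39 [ 481. -415.] [61. 62.] 13.7
hgt 2980 [256. 450.] top 51 [ 718. -392.] [110.  75.] 36.4
```

```bash
cat > go.py <<'E'
# usage: go.py x y z(mm) psi(rad): remaining tool-axis shift (cm) and spin from the measured pose
import sys,numpy as np
from cell import env
from scipy.spatial.transform import Rotation as R
x,y,z,p=map(float,sys.argv[1:]); s=env.observe(); M=R.from_euler('xyz',s['ee_rot']).as_matrix()
psi=np.arctan2(M[1,0],M[0,0]); T=np.array([[np.cos(p),np.sin(p),0],[np.sin(p),-np.cos(p),0],[0,0,-1]])
d=np.array([x,y,z])/10-s['tcp_pos']*100
print("now",(s['tcp_pos']*1000).round(1),"psi",psi.round(3),"gap",round(s['finger_gap']*1000,1),"F",s['force'].round(1),"t",s['t'])
print("spin",(psi-p).round(3),"shift after spin",(d@T).round(2),"without spin",(d@M).round(2))
E
```

Call:
apply_moves:
  motion:
    - [[0,0,0],-0.124,0]
    - [[0,0,0],-0.125,0]
    - [[0,0,0],-0.125,0]
    - [[0,0,0],-0.125,0]
    - [[0,0,0],-0.125,0]
    - [[0,0,0],-0.125,0]
    - [[0,0,0],-0.125,0]
    - [[0,0,0],-0.125,0]
    - [[0,0,0],-0.123,0]
    - [[1.5,-2.0,0.4],0,0]
    - [[2.2,-2.9,0.6],0,0]
    - [[2.2,-2.9,0.6],0,0]
  force: 80

```text
t: 1.1
tcp_pos: [0.3054, -0.5006, 0.2147]
ee_rot: [-3.141, -0.0, -0.053]
force: [0.7, -0.5, -0.2]
finger_gap: 0.0854
```

```bash
python3 go.py 571 -179.5 140 -0.05
```

```text
now [ 305.4 -500.6  214.7] psi -0.053 gap 85.4 F [ 0.7 -0.5 -0.2] t 1.1
spin -0.003 shift after spin [ 24.92 -33.4    7.47] without spin [ 24.83 -33.47   7.48]
```

Call:
apply_moves:
  motion:
    - [[2.25,-3.0,0.7],0,0]
    - [[2.25,-3.0,0.7],0,0]
    - [[2.25,-3.0,0.7],0,0]
    - [[2.25,-3.0,0.7],0,0]
    - [[2.25,-3.0,0.7],0,0]
    - [[2.25,-3.0,0.7],0,0]
    - [[2.25,-3.0,0.7],0,0]
    - [[2.25,-3.0,0.7],0,0]
    - [[2.25,-3.0,0.7],0,0]
    - [[2.25,-3.0,0.7],0,0]
    - [[2.25,-3.0,0.4],0,0]
    - [[0,0,0],0,0]

```text
t: 2.1
tcp_pos: [0.5721, -0.178, 0.14]
ee_rot: [-3.139, -0.0, -0.044]
force: [0.4, -0.4, 1.7]
finger_gap: 0.0856
```

```bash
python3 go.py 571 -179.5 11 -0.05
```

```text
now [ 572.1 -178.   140. ] psi -0.044 gap 85.6 F [ 0.4 -0.4  1.7] t 2.1
spin 0.006 shift after spin [-0.1   0.15 12.9 ] without spin [-0.11  0.19 12.9 ]
```

Call:
apply_moves:
  motion:
    - [[-0.1,0.15,2.0],0,0]
    - [[0,0,3.0],0,0]
    - [[0,0,3.0],0,0]
    - [[0,0,2.0],0,0]
    - [[0,0,1.5],0,0]
    - [[0,0,1.0],0,0]
    - [[0,0,0.4],0,0]
    - [[0,0,0],0,255]
    - [[0,0,0],0,255]
    - [[0,0,0],0,255]
    - [[0,0,0],0,255]
    - [[0,0,0],0,255]

```text
t: 3.1
tcp_pos: [0.5693, -0.1858, 0.0141]
ee_rot: [3.14, -0.003, -0.05]
force: [0.2, 0.5, 5.0]
finger_gap: 0.0465
```

```bash
python3 go.py 571 -179.5 140 -0.05; python3 - <<'E'
from h import *
p,d=env.grab_frame("scene"); cv2.imwrite("pics/g1.png",cv2.resize(p[200:400,180:440,::-1],None,fx=3,fy=3))
E
```

```text
now [ 569.3 -185.8   14.1] psi -0.05 gap 46.5 F [0.2 0.5 5. ] t 3.1
spin -0.0 shift after spin [  0.14  -0.64 -12.59] without spin [  0.18  -0.62 -12.59]
```

View pics/g1.png

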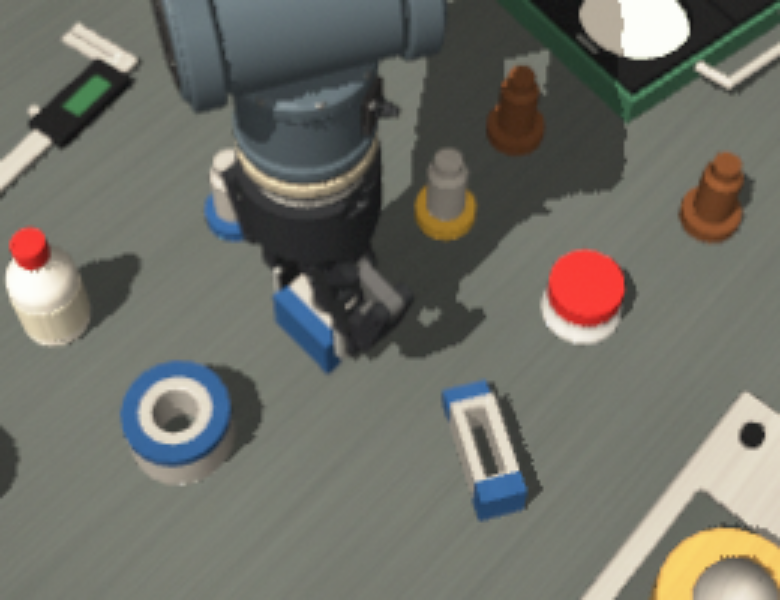

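Call:
apply_moves:
  motion:
    - [[0,0,0],0,255]

```text
t: 3.23
tcp_pos: [0.5693, -0.1858, 0.0141]
ee_rot: [3.14, -0.003, -0.05]
force: [-0.3, 0.1, 6.3]
finger_gap: 0.0465
```

Call:
apply_moves:
  motion:
    - [[0,0,-0.3],0,255]
    - [[0,0,-0.7],0,255]
    - [[0,0,-1.0],0,255]
    - [[0,0,-1.0],0,255]

```text
t: 3.57
tcp_pos: [0.5674, -0.1848, 0.0425]
ee_rot: [-3.141, 0.002, -0.05]
force: [-0.5, 0.9, -4.9]
finger_gap: 0.0461
```

```bash
python3 go.py 459 161 140 -0.17;  python3 - <<'E'
from h import *
p,d=env.grab_frame("scene"); cv2.imwrite("pics/g2.png",cv2.resize(p[200:400,180:440,::-1],None,fx=2,fy=2))
E
```

```text
now [ 567.4 -184.8   42.5] psi -0.05 gap 46.1 F [-0.5  0.9 -4.9] t 3.5667
spin 0.12 shift after spin [-16.54 -32.25  -9.75] without spin [-12.57 -34.    -9.7 ]
```

View pics/g2.png

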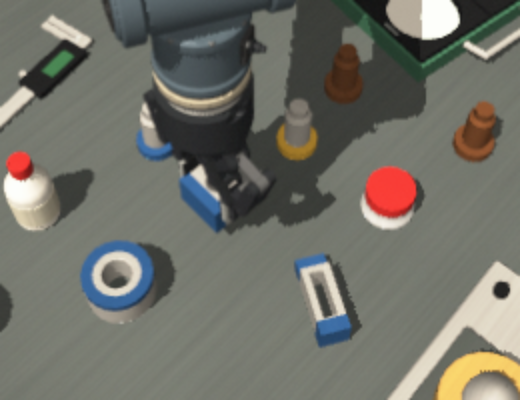

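Call:
apply_moves:
  motion:
    - [[0,0,-2],0.06,255]
    - [[0,0,-3],0.06,255]
    - [[0,0,-3],0,255]
    - [[-0.8,-1.5,0],0,255]
    - [[-1.5,-2.9,0],0,255]
    - [[-1.5,-2.9,0],0,255]
    - [[-1.5,-2.9,0],0,255]
    - [[-1.5,-2.9,0],0,255]
    - [[-1.5,-2.9,0],0,255]
    - [[-1.5,-2.9,0],0,255]
    - [[-1.5,-2.9,0],0,255]
    - [[-1.5,-2.9,0],0,255]

```text
t: 4.62
tcp_pos: [0.4832, 0.0812, 0.1229]
ee_rot: [-3.141, -0.001, -0.17]
force: [0.7, 0.8, -6.4]
finger_gap: 0.0464
```

Call:
apply_moves:
  motion:
    - [[-1.5,-2.9,0],0,255]
    - [[-1.5,-2.9,0],0,255]
    - [[-0.7,-1.1,0],0,255]
    - [[0,0,0],0,255]
    - [[0,0,0],0,255]

```text
t: 5.03
tcp_pos: [0.4588, 0.1548, 0.1228]
ee_rot: [3.142, -0.001, -0.167]
force: [0.9, 0.7, -5.7]
finger_gap: 0.0461
```

```bash
python3 go.py 458 155 26 -0.17;  python3 - <<'E'
from h import *
p,d=env.grab_frame("scene"); cv2.imwrite("pics/g3.png",cv2.resize(p[60:260,270:530,::-1],None,fx=2.5,fy=2.5))
E
```

```text
now [458.8 154.8 122.8] psi -0.167 gap 46.1 F [ 0.9  0.7 -5.7] t 5.0333
spin 0.003 shift after spin [-0.08 -0.    9.68] without spin [-0.09 -0.    9.68]
```

View pics/g3.png

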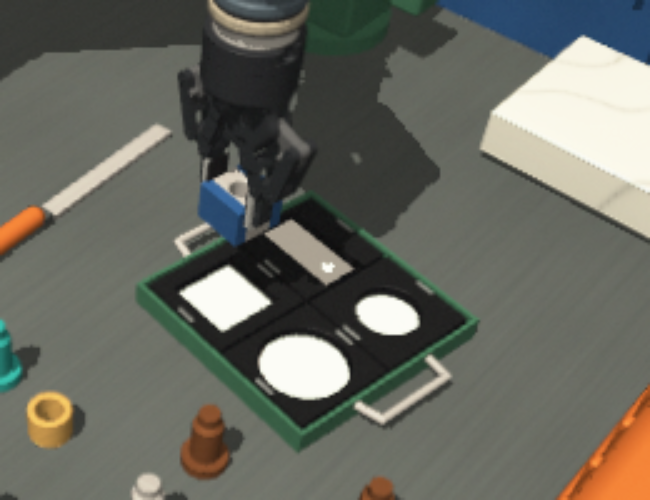

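Call:
apply_moves:
  motion:
    - [[-0.1,0,1.5],0,255]
    - [[0,0,2.5],0,255]
    - [[0,0,2.0],0,255]
    - [[0,0,1.5],0,255]
    - [[0,0,0.8],0,255]
    - [[0,0,0.5],0,255]
    - [[0,0,0.4],0,255]
    - [[0,0,0.3],0,255]
    - [[0,0,0.0],0,255]
    - [[0,0,0.0],0,255]

```text
t: 5.92
tcp_pos: [0.4585, 0.1543, 0.0278]
ee_rot: [-3.141, -0.001, -0.17]
force: [-0.6, -1.0, -6.1]
finger_gap: 0.0461
```

```bash
python3 go.py 458 155 26 -0.17;  python3 - <<'E'
from h import *
p,d=env.grab_frame("scene"); cv2.imwrite("pics/g4.png",cv2.resize(p[100:240,290:430,::-1],None,fx=4,fy=4))
E
```

```text
now [458.5 154.3  27.8] psi -0.17 gap 46.1 F [-0.6 -1.  -6.1] t 5.9167
spin 0.0 shift after spin [-0.06 -0.06  0.18] without spin [-0.06 -0.06  0.18]
```

View pics/g4.png

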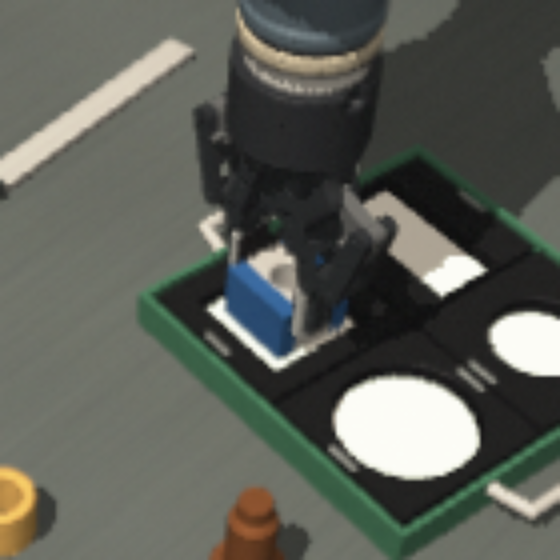

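Call:
apply_moves:
  motion:
    - [[0,0,0.1],0,255]
    - [[0,0,0.1],0,255]
    - [[0,0,0.05],0,255]
    - [[0,0,0],0,255]

```text
t: 6.3
tcp_pos: [0.4584, 0.1545, 0.026]
ee_rot: [-3.141, -0.002, -0.17]
force: [-2.5, 0.5, 5.4]
finger_gap: 0.0463
```

Call:
apply_moves:
  motion:
    - [[0,0,0],0,100]
    - [[0,0,0],0,60]
    - [[0,0,0],0,60]
    - [[0,0,-0.5],0,60]
    - [[0,0,-1.5],0,60]
    - [[0,0,-3],0,60]
    - [[0,0,-3],0,60]
    - [[0,0,-3],0,0]
    - [[0,0,0],0,0]
    - [[0,0,0],0,0]

```text
t: 7.13
tcp_pos: [0.4593, 0.1545, 0.1367]
ee_rot: [-3.14, -0.005, -0.17]
force: [-0.2, -0.2, 0.3]
finger_gap: 0.0854
```

```bash
python3 go.py 559 -291.5 136 -0.17
```

```text
now [459.3 154.5 136.7] psi -0.17 gap 85.4 F [-0.2 -0.2  0.3] t 7.1333
spin 0.0 shift after spin [17.37 42.27  0.07] without spin [17.37 42.27  0.1 ]
```

Call:
apply_moves:
  motion:
    - [[0.7,1.7,0],0,0]
    - [[1.4,3.4,0],0,0]
    - [[1.4,3.4,0],0,0]
    - [[1.4,3.4,0],0,0]
    - [[1.4,3.4,0],0,0]
    - [[1.4,3.4,0],0,0]
    - [[1.4,3.4,0],0,0]
    - [[1.4,3.4,0],0,0]
    - [[1.4,3.4,0],0,0]
    - [[1.4,3.4,0],0,0]
    - [[1.4,3.4,0],0,0]
    - [[1.4,3.4,0],0,0]

```text
t: 8.13
tcp_pos: [0.5496, -0.2595, 0.1329]
ee_rot: [-3.14, 0.003, -0.171]
force: [0.6, -0.6, -0.3]
finger_gap: 0.0851
```

Call:
apply_moves:
  motion:
    - [[1.27,3.2,0],0,0]
    - [[0,0,0],0,0]
    - [[0,0,0],0,0]

```text
t: 8.38
tcp_pos: [0.5568, -0.2936, 0.1328]
ee_rot: [-3.14, 0.002, -0.173]
force: [-0.3, 0.2, -0.6]
finger_gap: 0.0854
```

```bash
python3 go.py 559 -291.5 8 -0.17
```

```text
now [ 556.8 -293.6  132.8] psi -0.173 gap 85.4 F [-0.3  0.2 -0.6] t 8.3833
spin -0.003 shift after spin [ 0.18 -0.24 12.48] without spin [ 0.2  -0.23 12.48]
```

Call:
apply_moves:
  motion:
    - [[0.2,-0.2,2.0],0,0]
    - [[0,0,3.0],0,0]
    - [[0,0,3.0],0,0]
    - [[0,0,2.0],0,0]
    - [[0,0,1.2],0,0]
    - [[0,0,0.8],0,0]
    - [[0,0,0.4],0,0]
    - [[0,0,0],0,255]
    - [[0,0,0],0,255]
    - [[0,0,0],0,255]
    - [[0,0,0],0,255]
    - [[0,0,0],0,255]
  force: 100

```text
t: 9.38
tcp_pos: [0.5604, -0.2906, 0.0128]
ee_rot: [3.141, -0.001, -0.17]
force: [-2.2, 2.2, 6.1]
finger_gap: 0.0582
```

Call:
apply_moves:
  motion:
    - [[0,0,0],0,255]
    - [[0,0,-0.2],0,255]
    - [[0,0,-0.5],0,255]
    - [[0,0,0],0,255]
    - [[0,0,0],0,255]

```text
t: 9.8
tcp_pos: [0.5599, -0.2904, 0.0177]
ee_rot: [3.142, -0.0, -0.17]
force: [0.2, -0.1, -7.1]
finger_gap: 0.0585
```

```bash
python3 go.py 562 143.5 120 -0.17;python3 - <<'E'
from h import *
p,d=env.grab_frame("scene"); cv2.imwrite("pics/g5.png",cv2.resize(p[230:410,130:370,::-1],None,fx=2.5,fy=2.5))
E
```

```text
now [ 559.9 -290.4   17.7] psi -0.17 gap 58.5 F [ 0.2 -0.1 -7.1] t 9.8
spin -0.0 shift after spin [ -7.13 -42.8  -10.23] without spin [ -7.14 -42.79 -10.23]
```

View pics/g5.png

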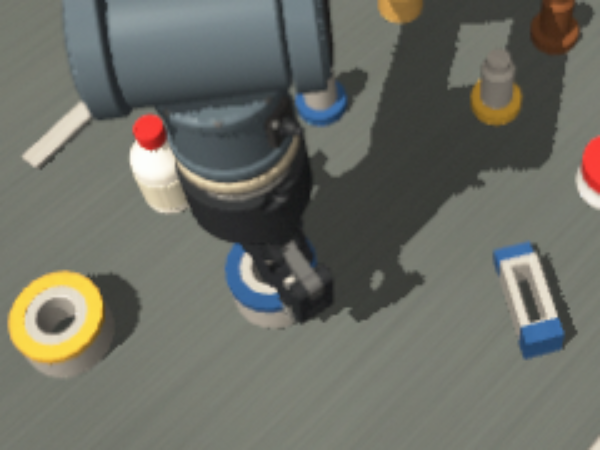

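Call:
apply_moves:
  motion:
    - [[0,0,-1],0,255]
    - [[0,0,-2],0,255]
    - [[0,0,-3],0,255]
    - [[0,0,-3],0,255]
    - [[0,0,-1.2],0,255]
    - [[-0.2,-1.3,0],0,255]
    - [[-0.4,-2.4,0],0,255]
    - [[-0.6,-3.5,0],0,255]
    - [[-0.6,-3.5,0],0,255]
    - [[-0.6,-3.5,0],0,255]
    - [[-0.6,-3.5,0],0,255]
    - [[-0.6,-3.5,0],0,255]

```text
t: 10.85
tcp_pos: [0.5586, -0.0727, 0.1185]
ee_rot: [-3.141, 0.003, -0.17]
force: [1.1, 0.6, -5.3]
finger_gap: 0.058
```

Call:
apply_moves:
  motion:
    - [[-0.6,-3.5,0],0,255]
    - [[-0.6,-3.5,0],0,255]
    - [[-0.6,-3.5,0],0,255]
    - [[-0.6,-3.5,0],0,255]
    - [[-0.6,-3.5,0],0,255]
    - [[-0.4,-2.4,0],0,255]
    - [[-0.1,-1.7,0],0,255]
    - [[0,0,0],0,255]
    - [[0,0,0],0,255]

```text
t: 11.6
tcp_pos: [0.5608, 0.145, 0.1186]
ee_rot: [3.141, 0.003, -0.167]
force: [-0.5, -0.3, -5.3]
finger_gap: 0.0584
```

```bash
python3 go.py 562 144 25 -0.17;python3 - <<'E'
from h import *
p,d=env.grab_frame("scene"); cv2.imwrite("pics/g6.png",cv2.resize(p[60:260,270:530,::-1],None,fx=2.5,fy=2.5))
E
```

```text
now [560.8 145.  118.6] psi -0.167 gap 58.4 F [-0.5 -0.3 -5.3] t 11.6
spin 0.003 shift after spin [0.14 0.07 9.36] without spin [0.16 0.07 9.36]
```

View pics/g6.png

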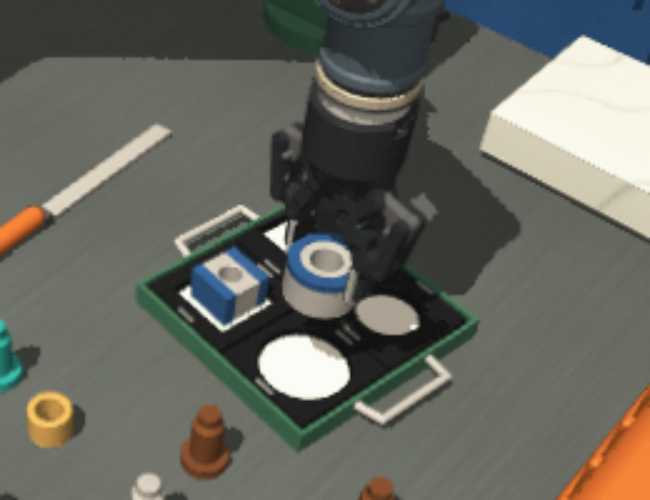

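Call:
apply_moves:
  motion:
    - [[0.1,0.1,1.5],0,255]
    - [[0,0,2.5],0,255]
    - [[0,0,2.0],0,255]
    - [[0,0,1.2],0,255]
    - [[0,0,0.8],0,255]
    - [[0,0,0.5],0,255]
    - [[0,0,0.3],0,255]
    - [[0,0,0.2],0,255]
    - [[0,0,0.0],0,255]
    - [[0,0,0.0],0,255]

```text
t: 12.48
tcp_pos: [0.5638, 0.1424, 0.0305]
ee_rot: [-3.141, -0.001, -0.17]
force: [0.6, 0.5, -6.7]
finger_gap: 0.0584
```

Call:
apply_moves:
  motion:
    - [[0,0,0.15],0,255]
    - [[0,0,0.1],0,255]
    - [[0,0,0.0],0,255]

```text
t: 12.73
tcp_pos: [0.5632, 0.1424, 0.0275]
ee_rot: [-3.142, -0.0, -0.17]
force: [0.7, -0.3, -6.7]
finger_gap: 0.0583
```

Call:
apply_moves:
  motion:
    - [[0,0,0.15],0,255]
    - [[0,0,0.05],0,255]
    - [[0,0,0.0],0,255]

```text
t: 12.98
tcp_pos: [0.5631, 0.1424, 0.0251]
ee_rot: [3.142, 0.0, -0.17]
force: [0.1, -0.8, -6.5]
finger_gap: 0.0582
```

Call:
apply_moves:
  motion:
    - [[0,0,0.1],0,255]
    - [[0,0,0.0],0,255]

```text
t: 13.15
tcp_pos: [0.5632, 0.1424, 0.0248]
ee_rot: [-3.142, 0.0, -0.17]
force: [-0.5, -0.6, -0.5]
finger_gap: 0.0586
```

Call:
apply_moves:
  motion:
    - [[0,0,0.05],0,150]
    - [[0,0,0],0,20]
    - [[0,0,0],0,20]
    - [[0,0,0],0,20]
    - [[0,0,-0.5],0,20]
    - [[0,0,-1.5],0,20]
    - [[0,0,-3],0,0]
    - [[0,0,-3],0,0]
    - [[0,0,-3],0,0]
    - [[0,0,0],0,0]
    - [[0,0,0],0,0]

```text
t: 14.07
tcp_pos: [0.5649, 0.1425, 0.1363]
ee_rot: [-3.14, -0.006, -0.17]
force: [-0.4, 0.5, -0.3]
finger_gap: 0.0855
```

```bash
python3 go.py 469 -165.5 136 -0.17
```

```text
now [564.9 142.5 136.3] psi -0.17 gap 85.5 F [-0.4  0.5 -0.3] t 14.0667
spin 0.0 shift after spin [-4.240e+00  3.198e+01  3.000e-02] without spin [-4.24 31.98 -0.04]
```

Call:
apply_moves:
  motion:
    - [[-0.4,1.7,0],0,0]
    - [[-0.4,3.4,0],0,0]
    - [[-0.4,3.4,0],0,0]
    - [[-0.4,3.4,0],0,0]
    - [[-0.4,3.4,0],0,0]
    - [[-0.5,3.4,0],0,0]
    - [[-0.5,3.4,0],0,0]
    - [[-0.5,3.4,0],0,0]
    - [[-0.5,3.4,0],0,0]
    - [[-0.24,3.1,0],0,0]
    - [[0,0,0],0,0]
    - [[0,0,0],0,0]

```text
t: 15.07
tcp_pos: [0.4663, -0.1671, 0.1327]
ee_rot: [-3.141, 0.002, -0.174]
force: [-0.1, -0.9, 0.5]
finger_gap: 0.0855
```

```bash
python3 go.py 469 -165.5 18 -0.17
```

```text
now [ 466.3 -167.1  132.7] psi -0.174 gap 85.5 F [-0.1 -0.9  0.5] t 15.0667
spin -0.004 shift after spin [ 0.24 -0.2  11.47] without spin [ 0.27 -0.19 11.47]
```

Call:
apply_moves:
  motion:
    - [[0.2,-0.2,2.0],0,0]
    - [[0,0,3.0],0,0]
    - [[0,0,3.0],0,0]
    - [[0,0,2.0],0,0]
    - [[0,0,1.2],0,0]
    - [[0,0,0.5],0,0]
    - [[0,0,0],0,255]
    - [[0,0,0],0,255]
    - [[0,0,0],0,255]
    - [[0,0,0],0,255]
    - [[0,0,0],0,255]
    - [[0,0,0],0,255]
  force: 60

```text
t: 16.07
tcp_pos: [0.4699, -0.1643, 0.0179]
ee_rot: [3.141, -0.001, -0.17]
force: [-0.6, 1.3, 5.4]
finger_gap: 0.0245
```

Call:
apply_moves:
  motion:
    - [[0,0,0],0,255]
    - [[0,0,0],0,255]

```text
t: 16.23
tcp_pos: [0.4698, -0.1643, 0.0179]
ee_rot: [3.141, -0.001, -0.17]
force: [-1.2, 0.7, 5.4]
finger_gap: 0.0248
```

Call:
apply_moves:
  motion:
    - [[0,0,-0.2],0,255]
    - [[0,0,-0.5],0,255]
    - [[0,0,0],0,255]
    - [[0,0,0],0,255]

```text
t: 16.57
tcp_pos: [0.4698, -0.1644, 0.0241]
ee_rot: [3.141, -0.001, -0.17]
force: [0.1, -0.4, -2.1]
finger_gap: 0.0245
```

```bash
python3 go.py 580 246 130 -0.17;python3 - <<'E'
from h import *
p,d=env.grab_frame("scene"); cv2.imwrite("pics/g7.png",cv2.resize(p[180:340,180:380,::-1],None,fx=3,fy=3))
E
```

```text
now [ 469.8 -164.4   24.1] psi -0.17 gap 24.5 F [ 0.1 -0.4 -2.1] t 16.5667
spin -0.0 shift after spin [  3.92 -42.31 -10.59] without spin [  3.92 -42.31 -10.6 ]
```

View pics/g7.png

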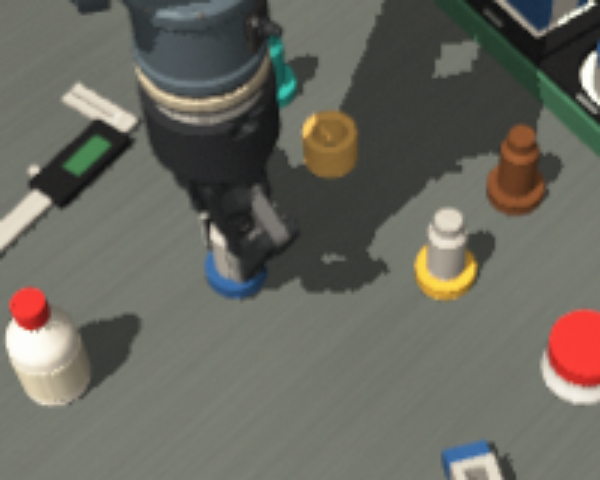

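Call:
apply_moves:
  motion:
    - [[0,0,-1],0,255]
    - [[0,0,-2],0,255]
    - [[0,0,-3],0,255]
    - [[0,0,-3],0,255]
    - [[0,0,-1.6],0,255]
    - [[0.2,-1.3,0],0,255]
    - [[0.3,-2.4,0],0,255]
    - [[0.3,-3.5,0],0,255]
    - [[0.3,-3.5,0],0,255]
    - [[0.3,-3.5,0],0,255]
    - [[0.3,-3.5,0],0,255]
    - [[0.3,-3.5,0],0,255]

```text
t: 17.62
tcp_pos: [0.5249, 0.043, 0.1303]
ee_rot: [3.142, 0.0, -0.17]
force: [0.4, -0.3, -1.5]
finger_gap: 0.0241
```

Call:
apply_moves:
  motion:
    - [[0.3,-3.5,0],0,255]
    - [[0.3,-3.5,0],0,255]
    - [[0.3,-3.5,0],0,255]
    - [[0.3,-3.5,0],0,255]
    - [[0.3,-3.5,0],0,255]
    - [[0.3,-2.5,0],0,255]
    - [[0.1,-1.1,0],0,255]
    - [[0,0,0],0,255]
    - [[0,0,0],0,255]
    - [[0,0,0],0,255]

```text
t: 18.45
tcp_pos: [0.5786, 0.2446, 0.1296]
ee_rot: [3.14, 0.002, -0.171]
force: [-0.6, -0.8, -2.6]
finger_gap: 0.0244
```

```bash
python3 go.py 580 246 30 -0.17
```

```text
now [578.6 244.6 129.6] psi -0.171 gap 24.4 F [-0.6 -0.8 -2.6] t 18.45
spin -0.001 shift after spin [ 0.11 -0.17  9.96] without spin [ 0.13 -0.18  9.96]
```

Call:
apply_moves:
  motion:
    - [[0.1,-0.1,1.5],0,255]
    - [[0,0,2.5],0,255]
    - [[0,0,2.3],0,255]
    - [[0,0,1.5],0,255]
    - [[0,0,0.8],0,255]
    - [[0,0,0.5],0,255]
    - [[0,0,0.3],0,255]
    - [[0,0,0.2],0,255]
    - [[0,0,0.1],0,255]
    - [[0,0,0.0],0,255]
    - [[0,0,0.0],0,255]

```text
t: 19.37
tcp_pos: [0.5812, 0.2471, 0.0336]
ee_rot: [-3.141, -0.001, -0.17]
force: [0.2, -0.1, -2.2]
finger_gap: 0.0244
```

Call:
apply_moves:
  motion:
    - [[0,0,0.1],0,255]
    - [[0,0,0.05],0,255]
    - [[0,0,0.0],0,255]

```text
t: 19.62
tcp_pos: [0.5807, 0.247, 0.0315]
ee_rot: [-3.142, -0.0, -0.17]
force: [-0.7, -1.1, -2.6]
finger_gap: 0.0245
```

Call:
apply_moves:
  motion:
    - [[0,0,0.1],0,255]
    - [[0,0,0.0],0,255]
    - [[0,0,0.0],0,255]

```text
t: 19.87
tcp_pos: [0.5807, 0.2469, 0.0302]
ee_rot: [3.142, 0.0, -0.17]
force: [0.5, -0.6, -2.2]
finger_gap: 0.0242
```

Call:
apply_moves:
  motion:
    - [[0,0,0.1],0,255]
    - [[0,0,0.0],0,255]
    - [[0,0,0.0],0,255]

```text
t: 20.12
tcp_pos: [0.5808, 0.247, 0.0299]
ee_rot: [-3.141, -0.0, -0.17]
force: [-1.4, -0.6, 3.3]
finger_gap: 0.0244
```

Call:
apply_moves:
  motion:
    - [[0,0,0],0,180]
    - [[0,0,0],0,105]
    - [[0,0,0],0,105]
    - [[0,0,-0.5],0,105]
    - [[0,0,-1.5],0,105]
    - [[0,0,-3],0,105]
    - [[0,0,-3],0,60]
    - [[0,0,-2],0,0]
    - [[0,0,0],-0.12,0]
    - [[0,0,0],-0.12,0]
    - [[0,0,0],-0.12,0]
    - [[0,0,0],-0.12,0]

```text
t: 21.12
tcp_pos: [0.581, 0.2469, 0.1299]
ee_rot: [3.142, -0.001, 0.316]
force: [0.0, -0.2, -0.4]
finger_gap: 0.085
```

Call:
apply_moves:
  motion:
    - [[0,0,0],-0.12,0]
    - [[0,0,0],-0.12,0]
    - [[0,0,0],-0.12,0]
    - [[0,0,0],-0.12,0]
    - [[0,0,0],-0.12,0]
    - [[0,0,0],-0.11,0]
    - [[0,0,0],0,0]
    - [[0,0,0],0,0]

```text
t: 21.78
tcp_pos: [0.5808, 0.2469, 0.1295]
ee_rot: [3.141, -0.0, 1.017]
force: [0.2, -0.2, -0.5]
finger_gap: 0.0854
```

```bash
python3 go.py 696 -181 130 1.02;python3 - <<'E'
from h import *
p,d=env.grab_frame("scene"); cv2.imwrite("pics/g8.png",cv2.resize(p[60:260,270:530,::-1],None,fx=2.5,fy=2.5))
E
```

```text
now [580.8 246.9 129.5] psi 1.017 gap 85.4 F [ 0.2 -0.2 -0.5] t 21.7833
spin -0.003 shift after spin [-30.43  32.21  -0.05] without spin [-30.34  32.3   -0.05]
```

View pics/g8.png

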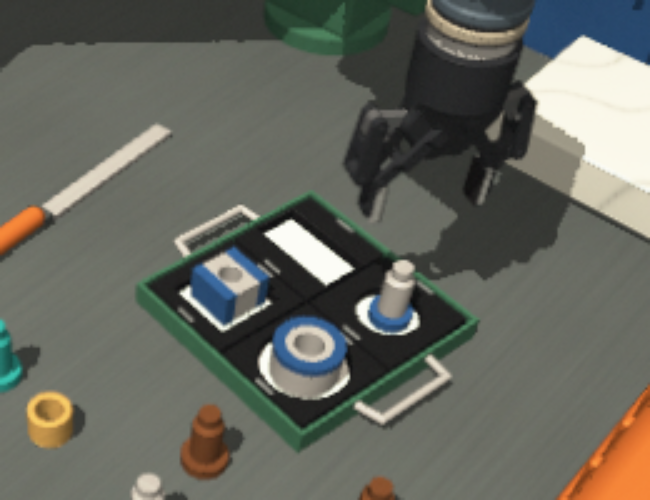

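Call:
apply_moves:
  motion:
    - [[-1.3,1.4,0],0,0]
    - [[-2.6,2.7,0],0,0]
    - [[-2.6,2.7,0],0,0]
    - [[-2.6,2.7,0],0,0]
    - [[-2.6,2.7,0],0,0]
    - [[-2.6,2.7,0],0,0]
    - [[-2.6,2.7,0],0,0]
    - [[-2.6,2.7,0],0,0]
    - [[-2.6,2.7,0],0,0]
    - [[-2.6,2.7,0],0,0]
    - [[-2.6,2.7,0],0,0]
    - [[-2.6,2.7,0],0,0]

```text
t: 22.83
tcp_pos: [0.6894, -0.1726, 0.1294]
ee_rot: [3.142, -0.0, 1.017]
force: [1.2, 0.0, -0.7]
finger_gap: 0.0855
```

Call:
apply_moves:
  motion:
    - [[-0.5,1.2,0],0,0]
    - [[0,0,0],0,0]
    - [[0,0,0],0,0]
    - [[0,0,0],0,0]
    - [[0,0,0],0,0]

```text
t: 23.25
tcp_pos: [0.6961, -0.1791, 0.1291]
ee_rot: [-3.14, -0.0, 1.021]
force: [-0.0, 0.2, -0.1]
finger_gap: 0.0854
```

```bash
python3 go.py 696 -181 11 1.02
```

```text
now [ 696.1 -179.1  129.1] psi 1.021 gap 85.4 F [-0.   0.2 -0.1] t 23.25
spin 0.001 shift after spin [-0.17  0.09 11.81] without spin [-0.17  0.11 11.81]
```

Call:
apply_moves:
  motion:
    - [[-0.1,0.1,2.0],0,0]
    - [[0,0,3.0],0,0]
    - [[0,0,3.0],0,0]
    - [[0,0,2.0],0,0]
    - [[0,0,1.2],0,0]
    - [[0,0,0.5],0,0]
    - [[0,0,0],0,255]
    - [[0,0,0],0,255]
    - [[0,0,0],0,255]
    - [[0,0,0],0,255]
    - [[0,0,0],0,255]
    - [[0,0,0],0,255]
  force: 80

```text
t: 24.25
tcp_pos: [0.6983, -0.1831, 0.0143]
ee_rot: [3.139, -0.001, 1.02]
force: [-0.7, 0.2, 5.5]
finger_gap: 0.0242
```

Call:
apply_moves:
  motion:
    - [[0,0,0],0,255]
    - [[0,0,0],0,255]

```text
t: 24.42
tcp_pos: [0.6983, -0.1831, 0.0143]
ee_rot: [3.139, -0.001, 1.02]
force: [0.3, 0.3, 6.0]
finger_gap: 0.0243
```

Call:
apply_moves:
  motion:
    - [[0,0,-0.2],0,255]
    - [[0,0,-0.5],0,255]
    - [[0,0,0],0,255]
    - [[0,0,0],0,255]

```text
t: 24.75
tcp_pos: [0.6968, -0.1825, 0.019]
ee_rot: [-3.141, 0.0, 1.02]
force: [-0.5, 0.7, -2.9]
finger_gap: 0.0234
```

```bash
python3 go.py 477 264 120 1.4;python3 - <<'E'
from h import *
p,d=env.grab_frame("scene"); cv2.imwrite("pics/g9.png",cv2.resize(p[270:430,240:440,::-1],None,fx=3,fy=3))
E
```

```text
now [ 696.8 -182.5   19. ] psi 1.02 gap 23.4 F [-0.5  0.7 -2.9] t 24.75
spin -0.38 shift after spin [ 40.26 -29.25 -10.1 ] without spin [ 26.54 -42.11 -10.08]
```

View pics/g9.png

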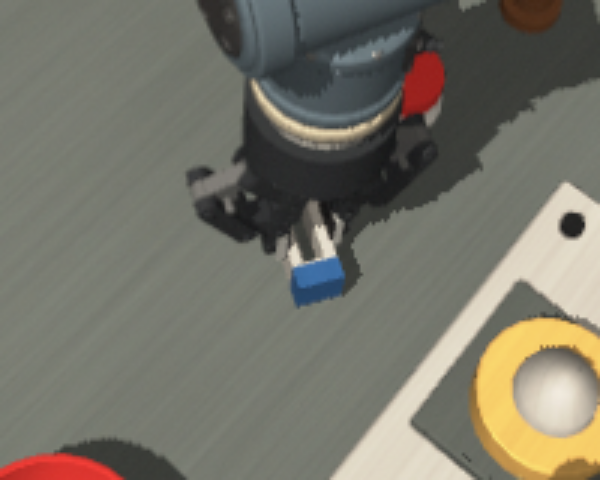

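Call:
apply_moves:
  motion:
    - [[0,0,-1],0,255]
    - [[0,0,-2],-0.095,255]
    - [[0,0,-3],-0.095,255]
    - [[0,0,-3],-0.095,255]
    - [[0,0,-1.5],-0.095,255]
    - [[1.0,-0.7,0],0,255]
    - [[2.0,-1.4,0],0,255]
    - [[2.8,-2.0,0],0,255]
    - [[2.8,-2.0,0],0,255]
    - [[2.8,-2.0,0],0,255]
    - [[2.8,-2.0,0],0,255]
    - [[2.8,-2.0,0],0,255]

```text
t: 25.8
tcp_pos: [0.604, 0.0078, 0.1231]
ee_rot: [-3.138, -0.0, 1.397]
force: [0.6, 0.5, -2.5]
finger_gap: 0.0235
```

Call:
apply_moves:
  motion:
    - [[2.8,-2.0,0],0,255]
    - [[2.8,-2.0,0],0,255]
    - [[2.8,-2.0,0],0,255]
    - [[2.8,-2.0,0],0,255]
    - [[2.8,-2.0,0],0,255]
    - [[2.8,-2.0,0],0,255]
    - [[2.8,-2.0,0],0,255]
    - [[2.5,-1.8,0],0,255]
    - [[1.2,-0.95,0],0,255]
    - [[0,0,0],0,255]
    - [[0,0,0],0,255]
    - [[0,0,0],0,255]

```text
t: 26.8
tcp_pos: [0.4808, 0.2632, 0.1238]
ee_rot: [-3.141, 0.001, 1.399]
force: [0.3, 0.3, -4.2]
finger_gap: 0.0241
```

```bash
python3 go.py 481 263.3 26 1.4;python3 - <<'E'
from h import *
p,d=env.grab_frame("scene"); cv2.imwrite("pics/g10.png",cv2.resize(p[40:260,270:530,::-1],None,fx=2.5,fy=2.5))
E
```

```text
now [480.8 263.2 123.8] psi 1.399 gap 24.1 F [ 0.3  0.3 -4.2] t 26.8
spin -0.001 shift after spin [0.01 0.01 9.78] without spin [0.02 0.02 9.78]
```

View pics/g10.png

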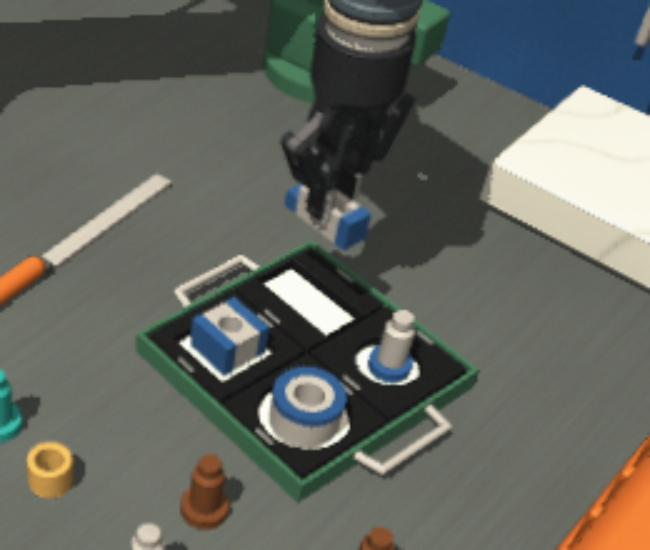

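Call:
apply_moves:
  motion:
    - [[0,0,1.5],0,255]
    - [[0,0,2.5],0,255]
    - [[0,0,2.3],0,255]
    - [[0,0,1.3],0,255]
    - [[0,0,0.8],0,255]
    - [[0,0,0.5],0,255]
    - [[0,0,0.3],0,255]
    - [[0,0,0.2],0,255]
    - [[0,0,0.1],0,255]
    - [[0,0,0.0],0,255]
    - [[0,0,0.0],0,255]

```text
t: 27.77
tcp_pos: [0.4818, 0.2638, 0.03]
ee_rot: [3.14, -0.001, 1.4]
force: [0.3, -0.5, -2.7]
finger_gap: 0.0238
```

Call:
apply_moves:
  motion:
    - [[0,0,0.1],0,255]
    - [[0,0,0.0],0,255]
    - [[0,0,0.0],0,255]

```text
t: 28.02
tcp_pos: [0.4814, 0.2637, 0.0285]
ee_rot: [3.141, -0.0, 1.4]
force: [-0.1, -0.4, -3.3]
finger_gap: 0.0237
```

Call:
apply_moves:
  motion:
    - [[0,0,0.1],0,255]
    - [[0,0,0.0],0,255]
    - [[0,0,0.0],0,255]

```text
t: 28.27
tcp_pos: [0.4813, 0.2636, 0.0272]
ee_rot: [-3.141, 0.0, 1.4]
force: [-0.3, 0.1, -3.2]
finger_gap: 0.0236
```

Call:
apply_moves:
  motion:
    - [[0,0,0.1],0,255]
    - [[0,0,0.0],0,255]
    - [[0,0,0.0],0,255]

```text
t: 28.52
tcp_pos: [0.4815, 0.2636, 0.0263]
ee_rot: [3.141, -0.0, 1.4]
force: [0.2, 0.4, -3.4]
finger_gap: 0.024
```

Call:
apply_moves:
  motion:
    - [[0,0,0.08],0,255]
    - [[0,0,0.0],0,255]
    - [[0,0,0.0],0,255]

```text
t: 28.77
tcp_pos: [0.4815, 0.2637, 0.0263]
ee_rot: [3.141, -0.0, 1.4]
force: [-1.1, -1.4, 5.8]
finger_gap: 0.0236
```

Call:
apply_moves:
  motion:
    - [[0,0,0.05],0,255]
    - [[0,0,0.0],0,255]
    - [[0,0,0.0],0,255]

```text
t: 29.02
tcp_pos: [0.4814, 0.2637, 0.0262]
ee_rot: [3.141, -0.0, 1.4]
force: [-2.1, -0.6, 10.3]
finger_gap: 0.0238
```

Call:
apply_moves:
  motion:
    - [[0,0,0],0,180]
    - [[0,0,0],0,120]
    - [[0,0,0],0,120]
    - [[0,0,-0.5],0,120]
    - [[0,0,-1.5],0,120]
    - [[0,0,-3],0,120]
    - [[0,0,-3.5],0,120]
    - [[0,0,-3.5],0,120]
    - [[0,0,-3.5],0,120]
    - [[0,0,-3.5],0,120]
    - [[0,0,0],0,120]
    - [[0,0,0],0,120]

```text
t: 30.02
tcp_pos: [0.4828, 0.2641, 0.2176]
ee_rot: [3.136, -0.003, 1.4]
force: [-1.0, 0.4, -0.3]
finger_gap: 0.045
```

```bash
python3 - <<'E'
from h import *
c=env.get_calibration("scene"); p,d=env.grab_frame("scene"); P=cloud(c,d)*1000
cv2.imwrite("pics/f.png",cv2.resize(p[80:400,100:480,::-1],None,fx=2,fy=1.85))
for n,(x,y),w,h in [("ring",(562,143.5),36,48),("punch",(580,246),25,76),("block",(459.5,161),34,46),("strap",(477,264),42,40),("yring",(481,-415),40,36),("ypunch",(568,-70),30,64)]:
    Q=P[(np.hypot(P[...,0]-x,P[...,1]-y)<w+6)&(P[...,2]>h-6)&(P[...,2]<110)]
    r=cv2.minAreaRect(np.float32(Q[:,:2])); A=np.c_[Q[:,:2],np.ones(len(Q))]; t=np.linalg.lstsq(A,Q[:,2],rcond=None)[0]
    print(n,(x,y),"expect top",h,"median",np.median(Q[:,2]).round(1),"centre",np.round(r[0],1),"size",np.round(r[1]),round(r[2],1),"slope",t[:2].round(3))
E
```

```text
ring (562, 143.5) expect top 48 median 47.6 centre [564.2 138.8] size [61. 64.] 36.3 slope [0.002 0.008]
punch (580, 246) expect top 76 median 74.7 centre [581.7 244.1] size [15. 18.] 56.0 slope [-0.11   0.081]
block (459.5, 161) expect top 46 median 45.3 centre [460.5 158.5] size [52. 51.] 78.4 slope [-0.002  0.022]
strap (477, 264) expect top 40 median 39.1 centre [485.  261.1] size [31. 65.] 77.3 slope [0.026 0.046]
yring (481, -415) expect top 36 median 36.3 centre [ 481.2 -414.9] size [62. 62.] 15.8 slope [-0.015  0.008]
ypunch (568, -70) expect top 64 median 63.4 centre [568.3 -71.2] size [15. 17.] 42.6 slope [-0.123  0.089]
```

View pics/f.png

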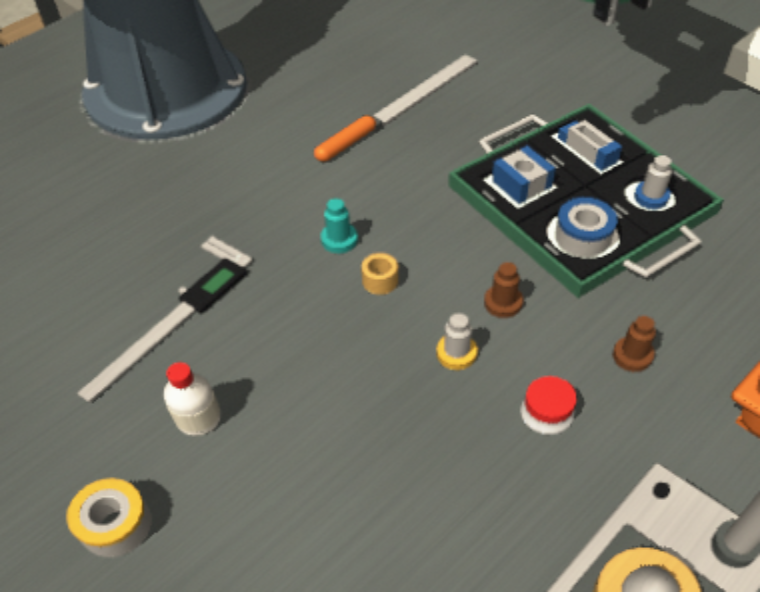

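```bash
python3 -c "
from cell import env
print(env.sign_off())"
```

```text
the job is handed in; nothing more can be done
None
```

I put all four blue parts into their own pockets, setting each one down until I felt contact before letting go. I handed the job in at about 30 s of the 109 s allowed, with the gripper lifted clear; sign-off gave no verdict.

Last checks, from the scene camera's depth image:

| Part | Offset from pocket centre | Limit | Top height, measured / expected |
|---|---|---|---|
| die_ring | about 5 mm | 15 mm | 47.6 / 48 mm |
| punch | about 2.5 mm | 15 mm | 74.7 / 76 mm |
| die_block | about 3 mm | 18 mm | 45.3 / 46 mm |
| clamp_strap | about 2 mm* | 18 mm | 39.1 / 40 mm |

\* The camera saw only the strap's high section, whose centre lies about 8 mm from the pocket centre; about 7 mm of that is the strap's own off-centre shape.

- **Yellow look-alikes:** the ring and punch are where they started, to about 1 mm, and upright.
- **Disagreements:**
  - The gripper opening read 1.5–4 mm less than the true part sizes at every grasp.
  - The measured slope of the punch nose (about 0.13) is over the 0.12 rad limit. I put this down to noise on a very small patch, because the untouched yellow punch reads the same and the blue punch looks upright in the picture.

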